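Unlatch the sample box and balance its cover

TASK

The stay of the sample box's cover is about to be refitted and the cover must be held for it. Drive the latch plunger beside the box fully down with the mallet (not with the gripper itself), set the mallet down on the bench, then take the cover by its bar handle and swing it up smoothly to its balance point, standing straight up. Finish while still gripping the handle and holding the cover there, so that it falls neither shut nor over backwards, and leave the bottle, the concrete cube and the dish alone.

Things in the scene. Friction and masses are not known exactly. Their poses are not given: they have to be found in the camera images.
- sample_box: Grey open-topped steel sample box fixed to the bench, 150 (x) x 200 (y) x 92 mm high, closed by a flat aluminium cover. Origin: centre of its underside, on the bench. Its -x side is the front, with the cover's handle; its +x side carries the hinge; its -y side (right, seen from the front) carries the latch plunger in a guide 34 mm square, 100 mm high. The cover's top is 95 mm above the bench. It stands turned by up to 0.25 rad.
- cover_hinge (a point): Middle of the hinge axis of the cover, at the top rear edge of the box (75 mm behind the box centre, 93.5 mm above the bench). The axis is level and runs along the box's y.
- cover_bar (a point): Centre of the cover's handle bar, a round steel bar 12 mm thick and 100 mm long, parallel to the hinge axis, in the plane of the cover and 205 mm from the hinge axis. Two rods, one at each end of the bar, join it to the cover's front edge, leaving an open gap 45 mm wide between bar and edge. With the cover shut the bar lies 93.5 mm above the bench in front of the box; with the cover straight up it is at the top, 298 mm above the bench.
- cover (a joint): Angle of the cover in rad: 0 shut and level, grows as the front edge rises, 1.57 straight up, 2.5 at its stop, hanging open behind the box. The hinge runs almost free: the cover (0.4 to 0.7 kg) falls shut below its balance point and falls over backwards beyond it; the balance point is at 1.57. While the plunger is up, a lug of it blocks the cover, which then lifts by only about 0.1 rad.
- plunger_top (a point): Centre of the flat top of the latch plunger's round steel head, 26 mm across and 16 mm high, 142 mm to the right (-y) of the box centre and 65 mm behind it (+x). The top is 130 mm above the bench when up, 116 mm when fully down, where the head rests on its guide.
- plunger (a joint): How far the plunger is pressed down, m: 0 fully up, 0.014 fully down (the cover is free from about 0.008). A light spring and much friction: it moves under about 7 to 9 N and stays wherever it is left. It starts between 0 and 0.002.
- mallet: Mallet of 0.47 kg standing on one flat face of its head: black upright cylinder 52 mm across and 80 mm high, with a wooden handle 22 mm wide and 24 mm high sticking out level from mid height along the mallet's -x. Origin: centre of the head's lower face; z up through the head. The handle's centre line is 40 mm above that face and runs from the head's axis to 174 mm from it; the whole balances about 10 mm from the head's axis.
- reagent_bottle: White plastic bottle, 66 mm across and 170 mm high, bystander. Origin: centre of its underside.
- concrete_cube: Concrete test cube of 70 mm, bystander. Origin: centre of its underside.
- sample_dish: Open steel dish, 90 mm across and 30 mm high, bystander. Origin: centre of its underside.
There are look-alikes about, which are no part of the job. Leave any pink look-alike of the mallet alone.

How it is judged (in metres and radians):
On the way, in this order (a step that is already met when the one before it is completed fails the run):
1. the plunger is driven fully down by the mallet (value of joint plunger above 0.0115 m and contact force between mallet and plunger above 0.5 N).
2. the mallet is set down on the bench and let go (height (world z) of mallet below 0.05 m and linear speed of mallet below 0.05 m/s and contact force between the fingers and mallet below 0.1 N), for 0.2 s.
At the end, for the whole second after the job is handed in: The cover stands within about 0.1 rad (1.485 to 1.685) of its balance point, at rest, held by the fingers with more than 1 N and touched by no mallet; the plunger is still down (more than 11.5 mm of its 14 mm); the mallet rests on the bench, let go (its origin lower than 50 mm) (all of step 2 and value of joint cover between 1.485 and 1.685 rad and velocity of joint cover between -0.1 and 0.1 rad/s and contact force between the fingers and cover above 1 N and contact force between mallet and cover below 0.1 N and value of joint plunger above 0.0115 m); the arm keeps its last pose, push and grip.
It fails at once if the robot itself pushes the plunger (contact force between the arm and plunger above 1 N).
It fails at once if the fingers push the plunger (contact force between the fingers and plunger above 1 N).
It fails at once if the cover falls over backwards (value of joint cover above 1.9 rad).
It fails at once if the cover is flung or falls shut (velocity of joint cover above 2.5 rad/s or velocity of joint cover below -2.5 rad/s).
It fails at once if a bystander is disturbed (distance of any of reagent_bottle, concrete_cube, sample_dish from where it was at the start of the episode above 0.03 m).
It also fails if it takes over 72 s, if anything falls off the work surface, if the arm or the gripper's body presses on something with over 40 N, if the wrist force passes 120 N, or if a joint passes its speed limit or range.

ROBOT

A 7-joint arm with a two-finger parallel gripper is mounted at the origin on the work surface. World frame = base frame: x ahead of the robot, y to its left, z up, the work surface at z = 0. Lengths are in mm, angles in degrees, forces in N, time in s.
With the tool pointing down it reaches from about 425 to 925 mm from the base axis. Payload 6.8 kg.
Tool frame: the origin (TCP) lies midway between the tips of the shut fingers; the grasp point (between the pads) lies 19 mm behind it; z points along the fingers, y is the line along which they close (so a half turn about z gives the same grasp; the last joint's range is limited). The gripper opens to 88 mm and grips with 3 to 60 N. Pads are 20 mm wide; open, the fingers measure 115 mm over their backs; the gripper's body (75 mm by 178 mm) begins 61 mm behind the grasp point.
Start: joints at [61.186, 27.33, 1.283, 89.118, -0.659, 63.558, -4.761], TCP at [259.631, -623.088, 222.664] pointing down, gripper open.
Joint ranges: [-169.35, 169.35], [-19.33, 120.38], [-80.79, 83.38], [13.8, 139.57], [-78.32, 258.32], [9.67, 109.79], [-169.56, 169.56]. Speed limits (degrees/s): [136.94, 136.94, 180, 180, 180, 180, 180].

INTERFACE

Orientations are given as [roll, pitch, yaw] about the fixed x, y, z axes, in that order (R = Rz(yaw) Ry(pitch) Rx(roll)).
In Python, from bench import read_state, optics, job gives the robot as it stands. The module is installed in compiled form; this text tells all that it offers.
- The arm moves only by the tool drive_tool, never from a script. Its argument "commands" is a list of rows, each an object with "travel": the shift along the tool's x, y, z each as a share of 500 mm, from -1 to 1, a list of three; "twist": the turn, a rotation vector about the tool's x, y, z each as a share of 6 degrees, from -1 to 1, a list of three; "jaw": the closure, from -1 (fully open) to 1 (shut). In form: [{"travel": [x, y, z], "twist": [wx, wy, wz], "jaw": jaw}, ...]. A call has 1 to 20 rows; each row shifts and turns the commanded pose from where the row before left it, along the tool's axes as they then stand; what a row does not reach is not made up. A row lasts 1/12 s, in which the tool goes at most 41.7 mm and 7.16 degrees, less where a joint would pass 70% of its speed; a pose out of reach is approached as far as the arm can. A call with a number of a shift or a turn outside -1 to 1 is refused whole. A call with a gripper value outside its range is refused whole. The fingers move at their own pace and stop on an object; "grip_force" is the grip in N (left out, the last holds). Time passes only in rows, so rows that do not move let the fingers close. It gives the time, the measured TCP pose, the force, the opening and the grip force at its end, in the units of the state.
- read_state(): the state, without advancing time (a new reading comes with each control period).
- optics.capture(name): name is "scene" or "top"; returns a dict with "img" (400x640x3 uint8, red, green, blue), "fovy" (degrees; the focal length in pixels is half the picture's height over the tangent of half this angle, whatever the lens; pixels are square), "cx", "cy" (the principal point, pixels), "view" (4x4, takes a point from world to camera coordinates). Camera axes: x right, y down, z forward; pixel columns grow to the right and rows downward; lengths in mm; the calibration is good to about 2 mm. A picture is of the moment at which its call begins. There is no depth.
- job.sign_off(): hands the job in; it is judged then, once.
Trained networks look in a picture, given as the dict that the camera call returned (one of the last four; its "shot" number tells which), for a name from the list of things; names that differ only in an ending like _2 or _b are one class to them, and where a whole thing is asked for, a point or a joint stands for the part that bears it (a point fixed in the world has none). Each returns a list of dicts, best first, with "p" (0 to 1); they miss things now and then, are a little off and sometimes report something else, mostly with a low value. They report only what shows in the picture. A call takes as long as a camera call. They do not tell look-alikes from the thing itself.
- optics.boxes_of(picture, label): "centre" ([x, y, z] in mm, in world coordinates, good to about 4 mm: the middle of the surface that is visible of it).
- optics.outline_of(picture, label): "mask" (400x640 bool, what is visible of it).
The state is a dict: "time": time; "joints": joint angles; "qvel": joint speeds; "effort": joint torques, N m; "ee_pos": TCP position; "ee_rot": TCP orientation; "contact_force": force on the tool from outside, world axes, zero at the start; "torque": the same for the moment, N m; "grip_width": finger opening in mm; "grasp_force": force on a finger pad.
Only numpy, scipy, OpenCV 4.12 (cv2) and the standard library are available. Lean on these libraries where they do the work, as an engineer would, in place of code of your own. Each camera call takes 0.05 s, during which the arm holds its last target. There are 200 camera calls.

## Working session

There is one attempt and no reset: what is moved stays moved. The work goes in short steps, Python scripts to look and compute and a tool call to move; the robot and the scene stay as the last step left them, time stands still between calls to the robot, and variables do not carry over. Pictures are saved under pics/ and viewed, at most 10 in all, crops included, and the job is handed in when it is done.

Besides the shell and the picture viewer there is one more tool, called in YAML: its name, and indented under it one key for each argument. drive_tool: Moves the arm, as the interface text tells. Its arguments: {"type":"object","properties":{"commands":{"type":"array","items":{"type":"object","properties":{"travel":{"type":"array","items":{"type":"number"}},"twist":{"type":"array","items":{"type":"number"}},"jaw":{"type":"number"}}}},"grip_force":{"type":"number"}},"required":["commands"]}

```bash
mkdir -p pics
cat > h.py <<'E'
import numpy as np,cv2
from bench import read_state,optics,job
from scipy.spatial.transform import Rotation as R
def f(p): return 200/np.tan(np.radians(p["fovy"])/2)
def proj(p,X):
    X=np.atleast_2d(X); c=X@p["view"][:3,:3].T+p["view"][:3,3]
    return c[:,:2]/c[:,2:]*f(p)+[p["cx"],p["cy"]]
def ray(p,uv,z):
    uv=np.atleast_2d(uv); d=np.c_[(uv-[p["cx"],p["cy"]])/f(p),np.ones(len(uv))]@p["view"][:3,:3]
    o=-p["view"][:3,:3].T@p["view"][:3,3]
    return o+d*((z-o[2])/d[:,2])[:,None]
def save(p,n,crop=None,s=1):
    im=p["img"][...,::-1]
    if crop: im=im[crop[1]:crop[3],crop[0]:crop[2]]
    cv2.imwrite("pics/"+n,cv2.resize(im,None,fx=s,fy=s,interpolation=cv2.INTER_CUBIC))
E
python3 - <<'E'
from h import *
np.set_printoptions(precision=1,suppress=True)
s=read_state();print(s)
P={n:optics.capture(n) for n in("scene","top")}
for n,p in P.items():
    save(p,n+"0.png"); print(n,p["fovy"],p["cx"],p["cy"],-p["view"][:3,:3].T@p["view"][:3,3])
    for l in["sample_box","cover_bar","plunger_top","mallet","reagent_bottle","concrete_cube","sample_dish"]:
        for b in optics.boxes_of(p,l): print(n,l,b["p"],np.array(b["centre"]),proj(p,b["centre"])[0])
E
```

```text
{'time': 0.0, 'joints': array([61.2, 27.4,  1.3, 89.2, -0.7, 63.6, -4.8]), 'qvel': array([ 0. , -0. , -0. ,  0.1,  0. , -0.1,  0.1]), 'effort': array([ -0. , -58.3,   1.5, -27.3,  -0.1,   0. ,   0. ]), 'ee_pos': array([ 259.4, -622.5,  221.7]), 'ee_rot': array([-179.9,    0. ,   22.6]), 'contact_force': array([-0.4,  0.5, -0.3]), 'torque': array([-0.,  0.,  0.]), 'grasp_force': 0.0, 'grip_width': 87.85529850689672}
scene 54.77776700306315 317.758069793634 201.43890005880283 [1193.  -746.6  885.7]
scene sample_box 0.45 [559.   -0.6  94.9] [328.3 207.1]
scene cover_bar 0.61 [557.5  -0.9  96. ] [327.9 206.7]
scene cover_bar 0.15 [ 546.6 -366.    47.9] [238.9 279. ]
scene plunger_top 0.51 [ 664.8 -124.   129.2] [328.  233.4]
scene mallet 0.84 [ 545.7 -366.4   48.4] [238.6 278.8]
scene mallet 0.81 [ 391.6 -494.5   55.6] [167.5 274.7]
scene mallet 0.58 [ 229.5 -231.6   49.1] [211.6 208.3]
scene reagent_bottle 0.86 [543.5 378.5  85.7] [389.7 161.6]
scene concrete_cube 0.73 [791.3 -20.7  64.9] [382.9 251.4]
scene sample_dish 0.81 [ 713.5 -374.6   16. ] [278.2 322.4]
scene sample_dish 0.26 [593.8 -45.6  97. ] [327.2 218. ]
top 42.107494001075786 316.7382334901599 195.4464914324636 [ 301.7  -35.1 1419.5]
top sample_box 0.68 [563.3   1.2  93.7] [302.6 180. ]
top cover_bar 0.71 [554.9   5.5  94.3] [300.9 183.2]
top plunger_top 0.42 [ 653.1 -107.7  125.9] [344.6 143. ]
top plunger_top 0.16 [558.    5.8  94.1] [300.8 182. ]
top mallet 0.94 [ 223.7 -235.2   52.7] [395.2 312.2]
top mallet 0.82 [ 488.9 -343.3   56.4] [433.1 209.6]
top mallet 0.7 [ 361.2 -493.    51.9] [492.1 257.8]
top reagent_bottle 0.71 [518.8 391.3 112.4] [149.4 196.7]
top concrete_cube 0.63 [774.2   1.1  69.3] [302.7 105.5]
top concrete_cube 0.58 [520.9 392.2 112.3] [149.1 195.9]
top sample_dish 0.63 [ 729.6 -380.2   14.6] [439.3 126.4]
```

View pics/scene0.png

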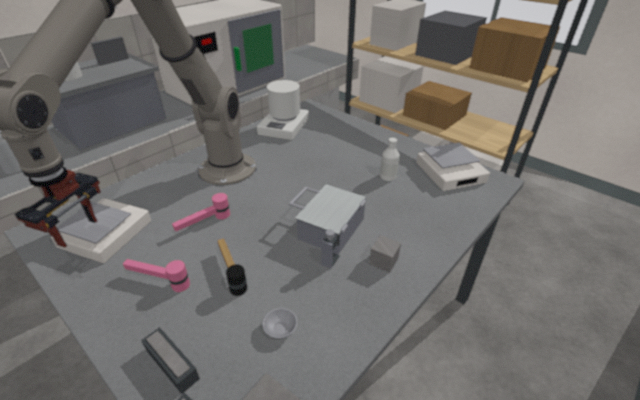

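View pics/top0.png

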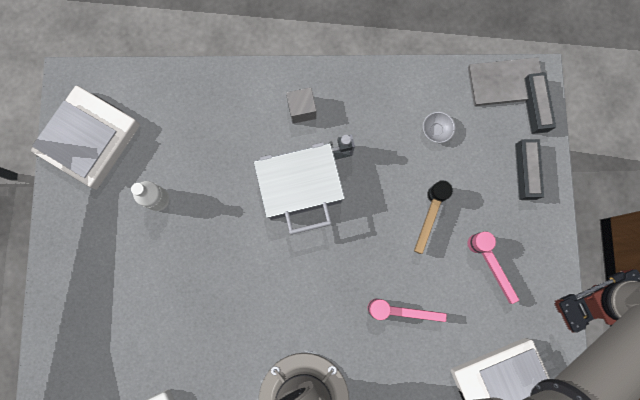

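Three mallets show. In top view they are pink at (484,242), pink at (380,310), and black with a wooden handle at (440,190). The black and wood one fits the description, and I'll confirm it in a crop. The box sits at (300,180) with its bar at (308,230) and the plunger at (345,143).

Run:
```python
from h import *
np.set_printoptions(precision=1,suppress=True)
p=optics.capture("top"); save(p,"crop.png",(245,90,475,265),3.4)
im=p["img"]; hsv=cv2.cvtColor(im,cv2.COLOR_RGB2HSV)
sub=np.zeros(im.shape[:2],bool); sub[170:262,408:460]=1
wood=(hsv[...,1]>90)&(hsv[...,0]>8)&(hsv[...,0]<28)&sub
blk=(hsv[...,2]<45)&sub
for n,m in(("wood",wood),("blk",blk)):
    k,l,st,c=cv2.connectedComponentsWithStats(m.astype(np.uint8)); i=1+np.argmax(st[1:,4]); m=l==i
    pts=np.argwhere(m)[:,::-1].astype(np.float32); print(n,st[i],c[i],cv2.minAreaRect(pts))
    if n=="wood":
        r=cv2.boxPoints(cv2.minAreaRect(pts)); print(r, ray(p,r,52))
    else: print("head cen at z80",ray(p,c[i],80))
for l in("cover","sample_box"):
  for b in optics.outline_of(p,l)[:1]:
    m=b["mask"].astype(np.uint8); print(l,b["p"],m.sum(),cv2.boundingRect(m))
  # cover plate: bright pixels
g=cv2.cvtColor(im,cv2.COLOR_RGB2GRAY); m=((g>165)).astype(np.uint8); m[:140]=0;m[240:]=0;m[:,:245]=0;m[:,360:]=0
m=cv2.morphologyEx(m,cv2.MORPH_OPEN,np.ones((9,9)))
pts=np.argwhere(m)[:,::-1].astype(np.float32); r=cv2.minAreaRect(pts); q=cv2.boxPoints(r); print(r,q)
w=ray(p,q,95);print(w,np.linalg.norm(np.diff(w,axis=0),axis=1))
for l in("plunger_top","cover_bar","mallet"):
  for b in optics.outline_of(p,l)[:2]:
    pts=np.argwhere(b["mask"])[:,::-1].astype(np.float32); print(l,b["p"],len(pts),cv2.minAreaRect(pts))
```

```text
wood [415 199  26  54 434] [427.3 225.7] ((427.23309326171875, 225.5475311279297), (8.2066068649292, 56.03363800048828), 19.653823852539062)
[[413.9 250.6]
 [432.8 197.8]
 [440.5 200.5]
 [421.7 253.3]] [[ 381.4 -289.4   52. ]
 [ 521.2 -344.7   52. ]
 [ 513.6 -365.    52. ]
 [ 374.1 -309.3   52. ]]
blk [428 181  24  20 339] [440.5 190.7] ((439.5, 190.5), (19.0, 23.0), 90.0)
head cen at z80 [[ 535.3 -359.4   80. ]]
cover 0.82 4974 (254, 142, 91, 92)
sample_box 0.8 5441 (254, 135, 100, 99)
((297.89691162109375, 178.80258178710938), (59.66572570800781, 79.97440338134766), 76.46414184570312) [[252.  159.2]
 [329.8 140.4]
 [343.8 198.4]
 [266.  217.2]]
[[ 619.5  133.2   95. ]
 [ 668.7  -70.6   95. ]
 [ 514.  -105.1   95. ]
 [ 466.6   95.2   95. ]] [209.7 158.6 205.8]
cover_bar 0.9 5154 ((301.0836486816406, 190.56155395507812), (80.93215942382812, 82.32868957519531), 76.1485824584961)
mallet 0.97 909 ((428.0005798339844, 215.2919464111328), (21.203216552734375, 77.41500854492188), 25.7960262298584)
mallet 0.96 1027 ((405.9230651855469, 314.3846130371094), (80.79985046386719, 21.1805419921875), 11.309932708740234)
```

View pics/crop.png

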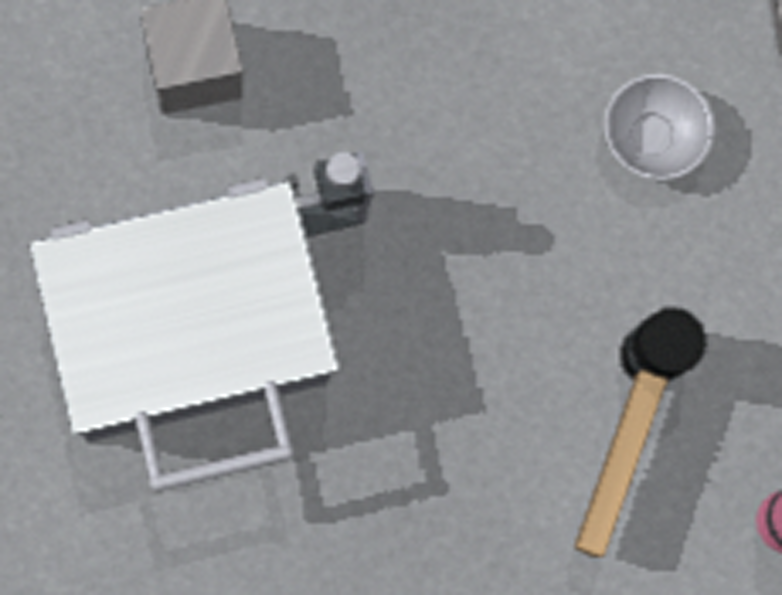

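The crop confirms the mallet: its black head is at top pixel (442,191) and its wooden handle runs to (418,251). Next I fit the box pose from the cover corners, bar ends and plunger head.

```bash
cat >> h.py <<'E'
def plan(target,yaw,c=None):
    "tool-frame shift (mm) and yaw turn about tool z (deg) to reach target TCP, tool down"
    s=read_state(); Rt=R.from_euler("xyz",s["ee_rot"],degrees=True)
    d=R.from_euler("xyz",[180,0,yaw],degrees=True)
    return "shift tool",Rt.inv().apply(np.array(target)-s["ee_pos"]).round(1),"rotvec tool deg",np.degrees((Rt.inv()*d).as_rotvec()).round(1)
E
python3 - <<'E'
from h import *
from scipy.optimize import least_squares
np.set_printoptions(precision=1,suppress=True)
p=optics.capture("top")
C=np.array([[33,242],[293,184],[337,371],[73,432],[155,482],[287,454],[343,167]])/3.4+[245,90]
M=np.array([[75,100,95],[75,-100,95],[-75,-100,95],[-75,100,95],[-130,50,99],[-130,-50,99],[65,-142,130]],float)
def W(q): 
    c,s=np.cos(q[2]),np.sin(q[2]); return np.c_[q[0]+c*M[:,0]-s*M[:,1],q[1]+s*M[:,0]+c*M[:,1],M[:,2]]
r=least_squares(lambda q:(proj(p,W(q))-C).ravel(),[563,1,.24],x_scale=[1,1,.01],loss="soft_l1")
print(r.x,np.degrees(r.x[2])); print((proj(p,W(r.x))-C))
q=r.x;c,s=np.cos(q[2]),np.sin(q[2])
for n,x,y,z in(("plunger",65,-142,130),("bar",-130,0,93.5),("hinge",75,0,93.5)): print(n,q[0]+c*x-s*y,q[1]+s*x+c*y,z)
print("plunger ray",ray(p,C[6],130))
h=ray(p,np.array([671,343])/3.4+[245,90],80)[0]; e=ray(p,np.array([590,551])/3.4+[245,90],52)[0]
print("head",h,"end",e,np.linalg.norm((e-h)[:2]),np.degrees(np.arctan2(*(e-h)[1::-1])))
ps=optics.capture("scene"); print(proj(ps,[[h[0],h[1],80]]),proj(ps,W(r.x)))
save(ps,"sc2.png",(180,170,420,350),3.2)
print(plan([h[0],h[1],160],159))
E
```

```text
[564.   11.2   0.2] 13.00377565634282
[[ 0.2 -0.2]
 [-1.8 -0.3]
 [-1.1 -0.5]
 [ 0.9 -0.6]
 [ 0.4  0.8]
 [-0.2  0. ]
 [ 0.6  1.1]]
plunger 659.29279351738 -112.5352493233406 130
bar 437.3413546461828 -18.05478159055867 93.5
hinge 637.0841786262716 28.073347229709597 93.5
plunger ray [[ 662.3 -111.   130. ]]
head [ 534.8 -364.2   80. ] end [ 377.4 -301.2   52. ] 169.57006519237362 158.193997117486
[[235.3 268.8]] [[365.3 196.7]
 [338.4 231.8]
 [296.2 216.1]
 [326.1 184. ]
 [305.4 185.9]
 [289.9 201.4]
 [329.2 230.3]]
('shift tool', array([ 353.6, -133.2,   62.7]), 'rotvec tool deg', array([   0. ,    0. , -136.4]))
```

View pics/sc2.png

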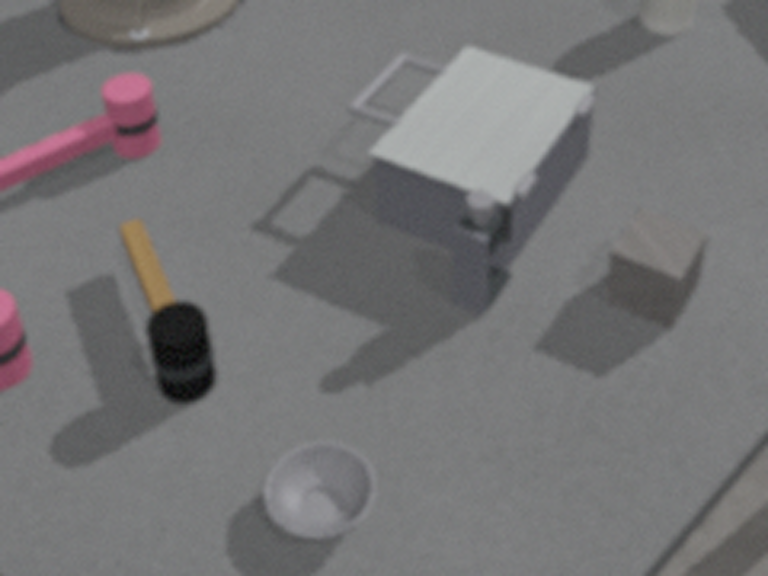

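The scene view agrees: plunger head at (330,232) and mallet head top at (236,270). Moving above the mallet head.

drive_tool:
  commands:
    - {"travel":[0.0505,-0.019,0],"twist":[0,0,0],"jaw":-1}
    - {"travel":[0.0505,-0.019,0],"twist":[0,0,0],"jaw":-1}
    - {"travel":[0.0505,-0.019,0],"twist":[0,0,0],"jaw":-1}
    - {"travel":[0.0505,-0.019,0],"twist":[0,0,0],"jaw":-1}
    - {"travel":[0.0505,-0.019,0],"twist":[0,0,0],"jaw":-1}
    - {"travel":[0.0505,-0.019,0],"twist":[0,0,0],"jaw":-1}
    - {"travel":[0.0505,-0.019,0],"twist":[0,0,0],"jaw":-1}
    - {"travel":[0.0505,-0.019,0],"twist":[0,0,0],"jaw":-1}
    - {"travel":[0.0505,-0.019,0],"twist":[0,0,0],"jaw":-1}
    - {"travel":[0.0505,-0.019,0],"twist":[0,0,0],"jaw":-1}
    - {"travel":[0.0505,-0.019,0],"twist":[0,0,0],"jaw":-1}
    - {"travel":[0.0505,-0.019,0],"twist":[0,0,0],"jaw":-1}
    - {"travel":[0.0505,-0.019,0],"twist":[0,0,0],"jaw":-1}
    - {"travel":[0.0505,-0.019,0],"twist":[0,0,0],"jaw":-1}
    - {"travel":[0,0,0],"twist":[0,0,-0.95],"jaw":-1}
    - {"travel":[0,0,0],"twist":[0,0,-0.95],"jaw":-1}
    - {"travel":[0,0,0],"twist":[0,0,-0.95],"jaw":-1}
    - {"travel":[0,0,0],"twist":[0,0,-0.95],"jaw":-1}

```text
time: 2.7
ee_pos: [535.0, -364.2, 222.6]
ee_rot: [180.0, 0.0, 45.7]
contact_force: [-0.2, 0.4, -0.5]
grip_width: 87.8
grasp_force: 0.0
```

drive_tool:
  commands:
    - {"travel":[0,0,0],"twist":[0,0,-0.95],"jaw":-1}
    - {"travel":[0,0,0],"twist":[0,0,-0.95],"jaw":-1}
    - {"travel":[0,0,0],"twist":[0,0,-0.95],"jaw":-1}
    - {"travel":[0,0,0],"twist":[0,0,-0.95],"jaw":-1}
    - {"travel":[0,0,0],"twist":[0,0,-0.95],"jaw":-1}
    - {"travel":[0,0,0],"twist":[0,0,-0.95],"jaw":-1}
    - {"travel":[0,0,0],"twist":[0,0,-0.95],"jaw":-1}
    - {"travel":[0,0,0],"twist":[0,0,-0.95],"jaw":-1}
    - {"travel":[0,0,0],"twist":[0,0,-0.95],"jaw":-1}
    - {"travel":[0,0,0],"twist":[0,0,-0.95],"jaw":-1}
    - {"travel":[0,0,0],"twist":[0,0,-0.95],"jaw":-1}
    - {"travel":[0,0,0],"twist":[0,0,-0.95],"jaw":-1}
    - {"travel":[0,0,0],"twist":[0,0,-0.95],"jaw":-1}
    - {"travel":[0,0,0],"twist":[0,0,-0.95],"jaw":-1}
    - {"travel":[0,0,0],"twist":[0,0,-0.95],"jaw":-1}
    - {"travel":[0,0,0],"twist":[0,0,-0.95],"jaw":-1}
    - {"travel":[0,0,0],"twist":[0,0,-0.95],"jaw":-1}
    - {"travel":[0,0,0],"twist":[0,0,-0.95],"jaw":-1}
    - {"travel":[0,0,0],"twist":[0,0,-0.95],"jaw":-1}
    - {"travel":[0,0,0],"twist":[0,0,-0.95],"jaw":-1}

```text
time: 4.37
ee_pos: [534.7, -364.5, 222.7]
ee_rot: [-180.0, -0.0, 159.7]
contact_force: [0.7, 0.2, 0.0]
grip_width: 87.6
grasp_force: 0.0
```

Run:
```python
from h import *
s=read_state();print(s["time"],s["ee_pos"],s["ee_rot"],s["joints"]);print(plan([534.8,-364.2,36],159))
```

```text
4.3667 [ 534.67837596 -364.53792383  222.6663235 ] [-1.79992691e+02 -8.06996081e-04  1.59680866e+02] [ 52.35896014  28.29488125 -33.0866942   91.38930323  16.56070983
  65.26915723  85.10481401]
('shift tool', array([  0. ,   0.4, 186.7]), 'rotvec tool deg', array([-0. , -0. ,  0.7]))
```

drive_tool:
  commands:
    - {"travel":[0,0,0.04],"twist":[0,0,0],"jaw":-1}
    - {"travel":[0,0,0.04],"twist":[0,0,0],"jaw":-1}
    - {"travel":[0,0,0.04],"twist":[0,0,0],"jaw":-1}
    - {"travel":[0,0,0.04],"twist":[0,0,0],"jaw":-1}
    - {"travel":[0,0,0.04],"twist":[0,0,0],"jaw":-1}
    - {"travel":[0,0,0.04],"twist":[0,0,0],"jaw":-1}
    - {"travel":[0,0,0.04],"twist":[0,0,0],"jaw":-1}
    - {"travel":[0,0,0.04],"twist":[0,0,0],"jaw":-1}
    - {"travel":[0,0,0.033],"twist":[0,0,0],"jaw":-1}
    - {"travel":[0,0,0.02],"twist":[0,0,0],"jaw":-1}
    - {"travel":[0,0,0],"twist":[0,0,0],"jaw":-1}
    - {"travel":[0,0,0],"twist":[0,0,0],"jaw":1}
    - {"travel":[0,0,0],"twist":[0,0,0],"jaw":1}
    - {"travel":[0,0,0],"twist":[0,0,0],"jaw":1}
    - {"travel":[0,0,0],"twist":[0,0,0],"jaw":1}
    - {"travel":[0,0,0],"twist":[0,0,0],"jaw":1}
    - {"travel":[0,0,0],"twist":[0,0,0],"jaw":1}
    - {"travel":[0,0,0],"twist":[0,0,0],"jaw":1}
    - {"travel":[0,0,0],"twist":[0,0,0],"jaw":1}
  grip_force: 55

```text
time: 5.95
ee_pos: [535.1, -365.5, 37.0]
ee_rot: [-179.9, 0.1, 159.4]
contact_force: [-1.4, -3.4, 6.1]
grip_width: 51.4
grasp_force: 55.0
```

Run:
```python
from h import *
print(plan([534.8,-364.2,180],159.7));print(plan([660,-112,180],159.7))
```

```text
('shift tool', array([   0.5,    0.9, -143. ]), 'rotvec tool deg', array([-0.1,  0.1, -0.3]))
('shift tool', array([ -27.9,  281.1, -143.3]), 'rotvec tool deg', array([-0.1,  0.1, -0.3]))
```

drive_tool:
  commands:
    - {"travel":[0,0,-0.02],"twist":[0,0,0],"jaw":1}
    - {"travel":[0,0,-0.05],"twist":[0,0,0],"jaw":1}
    - {"travel":[0,0,-0.05],"twist":[0,0,0],"jaw":1}
    - {"travel":[0,0,-0.05],"twist":[0,0,0],"jaw":1}
    - {"travel":[0,0,-0.05],"twist":[0,0,0],"jaw":1}
    - {"travel":[0,0,-0.05],"twist":[0,0,0],"jaw":1}
    - {"travel":[0,0,-0.05],"twist":[0,0,0],"jaw":1}
    - {"travel":[0,0,0],"twist":[0,0,0],"jaw":1}

```text
time: 6.62
ee_pos: [537.1, -364.2, 201.1]
ee_rot: [-180.0, 0.4, 159.5]
contact_force: [0.8, -0.6, -3.8]
grip_width: 51.0
grasp_force: 55.0
```

drive_tool:
  commands:
    - {"travel":[-0.0025,0.022,0],"twist":[0,0,0],"jaw":1}
    - {"travel":[-0.0045,0.045,0],"twist":[0,0,0],"jaw":1}
    - {"travel":[-0.0045,0.045,0],"twist":[0,0,0],"jaw":1}
    - {"travel":[-0.0045,0.045,0],"twist":[0,0,0],"jaw":1}
    - {"travel":[-0.0045,0.045,0],"twist":[0,0,0],"jaw":1}
    - {"travel":[-0.0045,0.045,0],"twist":[0,0,0],"jaw":1}
    - {"travel":[-0.0045,0.045,0],"twist":[0,0,0],"jaw":1}
    - {"travel":[-0.0045,0.045,0],"twist":[0,0,0],"jaw":1}
    - {"travel":[-0.0045,0.045,0],"twist":[0,0,0],"jaw":1}
    - {"travel":[-0.0045,0.045,0],"twist":[0,0,0],"jaw":1}
    - {"travel":[-0.0045,0.045,0],"twist":[0,0,0],"jaw":1}
    - {"travel":[-0.0045,0.045,0],"twist":[0,0,0],"jaw":1}
    - {"travel":[-0.0045,0.045,0],"twist":[0,0,0],"jaw":1}
    - {"travel":[0,0,0],"twist":[0,0,0],"jaw":1}
    - {"travel":[0,0,0],"twist":[0,0,0],"jaw":1}

```text
time: 7.87
ee_pos: [658.9, -107.4, 193.4]
ee_rot: [180.0, -0.3, 159.7]
contact_force: [-0.2, -0.4, -4.6]
grip_width: 51.6
grasp_force: 55.0
```

Run:
```python
from h import *
p=optics.capture("scene"); save(p,"s3.png",(230,130,430,280),4); print(proj(p,[660,-112,130]))
s=read_state(); print(s["time"],s["ee_pos"],s["ee_rot"],s["contact_force"],s["grip_width"])
print(plan([660,-112,180],159.7))
```

```text
[[329.48183888 230.34015932]]
7.9167 [ 658.6142239  -109.67877642  193.56290951] [-179.96004551   -0.24538903  159.55188358] [-1.25880469 -0.9470519  -4.14225388] 51.28666098885214
('shift tool', array([-2.2, -1.7, 13.6]), 'rotvec tool deg', array([-0. , -0.2, -0.1]))
```

View pics/s3.png

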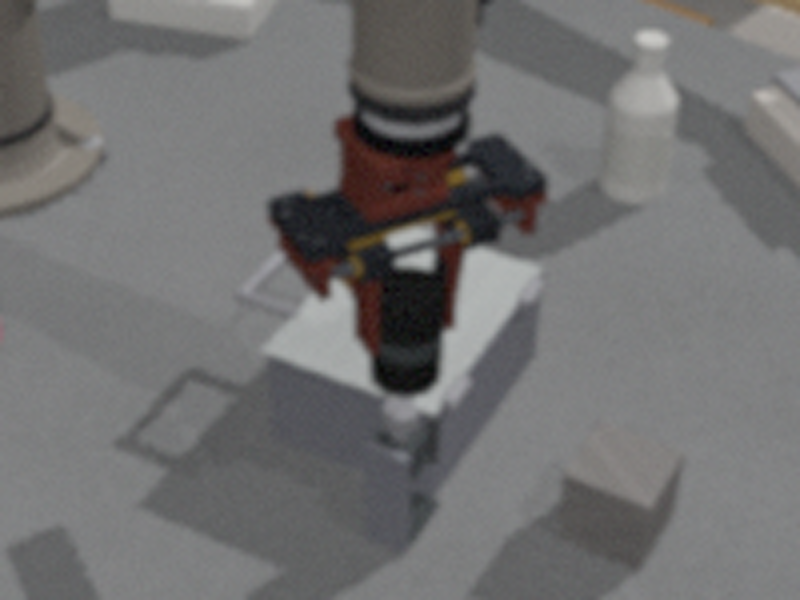

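The picture shows the mallet upright in the fingers at (332,215), right above the plunger head at (330,231).

drive_tool:
  commands:
    - {"travel":[-0.002,-0.002,0.012],"twist":[0,0,0],"jaw":1}
    - {"travel":[-0.002,-0.001,0.015],"twist":[0,0,0],"jaw":1}
    - {"travel":[0,0,0.015],"twist":[0,0,0],"jaw":1}
    - {"travel":[0,0,0.01],"twist":[0,0,0],"jaw":1}
    - {"travel":[0,0,0.008],"twist":[0,0,0],"jaw":1}
    - {"travel":[0,0,0.008],"twist":[0,0,0],"jaw":1}
    - {"travel":[0,0,0.006],"twist":[0,0,0],"jaw":1}
    - {"travel":[0,0,0],"twist":[0,0,0],"jaw":1}
    - {"travel":[0,0,0],"twist":[0,0,0],"jaw":1}

```text
time: 8.67
ee_pos: [661.7, -113.1, 159.1]
ee_rot: [180.0, 0.0, 159.4]
contact_force: [0.5, -0.4, -5.5]
grip_width: 51.5
grasp_force: 55.0
```

drive_tool:
  commands:
    - {"travel":[0,0,0.004],"twist":[0,0,0],"jaw":1}
    - {"travel":[0,0,0.004],"twist":[0,0,0],"jaw":1}
    - {"travel":[0,0,0],"twist":[0,0,0],"jaw":1}
    - {"travel":[0,0,0],"twist":[0,0,0],"jaw":1}

```text
time: 9.0
ee_pos: [661.8, -113.1, 155.6]
ee_rot: [180.0, 0.1, 159.4]
contact_force: [-0.9, -0.5, 1.2]
grip_width: 51.3
grasp_force: 55.0
```

Run:
```python
from h import *
p=optics.capture("scene"); save(p,"s4.png",(270,170,390,260),6)
s=read_state(); print(s["time"],s["ee_pos"],s["ee_rot"],s["contact_force"],s["torque"])
```

```text
9.05 [ 661.89021613 -113.02485097  155.61813974] [1.79960593e+02 6.35709286e-02 1.59431781e+02] [-1.75175194  0.22068971  1.19979653] [ 0.11308913 -0.00263891 -0.01503351]
```

View pics/s4.png

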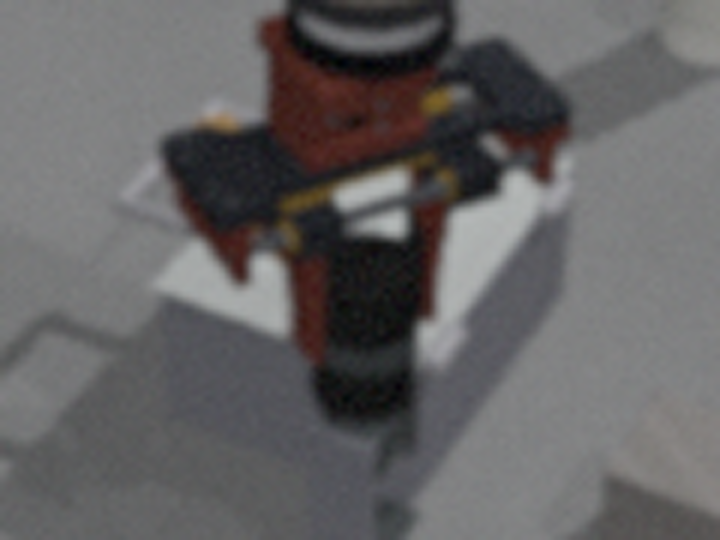

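Mallet head now rests on the plunger head; pressing further until the force shows the end stop.

drive_tool:
  commands:
    - {"travel":[0,0,0.004],"twist":[0,0,0],"jaw":1}
    - {"travel":[0,0,0.004],"twist":[0,0,0],"jaw":1}
    - {"travel":[0,0,0],"twist":[0,0,0],"jaw":1}
    - {"travel":[0,0,0],"twist":[0,0,0],"jaw":1}

```text
time: 9.38
ee_pos: [662.0, -113.0, 152.8]
ee_rot: [180.0, 0.1, 159.4]
contact_force: [-3.9, 0.0, 11.0]
grip_width: 51.3
grasp_force: 55.0
```

drive_tool:
  commands:
    - {"travel":[0,0,0.004],"twist":[0,0,0],"jaw":1}
    - {"travel":[0,0,0.003],"twist":[0,0,0],"jaw":1}
    - {"travel":[0,0,0],"twist":[0,0,0],"jaw":1}
    - {"travel":[0,0,0],"twist":[0,0,0],"jaw":1}

```text
time: 9.72
ee_pos: [662.3, -113.1, 152.6]
ee_rot: [-180.0, 0.2, 159.4]
contact_force: [-10.6, 0.4, 29.0]
grip_width: 51.7
grasp_force: 55.0
```

It has hit the stop: the bottom face is at about 116 mm, the force rose to 29 N and z stopped moving. Lifting off and returning the mallet.

drive_tool:
  commands:
    - {"travel":[0,0,-0.012],"twist":[0,0,0],"jaw":1}
    - {"travel":[0,0,-0.03],"twist":[0,0,0],"jaw":1}
    - {"travel":[0,0,-0.04],"twist":[0,0,0],"jaw":1}
    - {"travel":[0,0,-0.03],"twist":[0,0,0],"jaw":1}
    - {"travel":[0.0025,-0.022,0],"twist":[0,0,0],"jaw":1}
    - {"travel":[0.0045,-0.045,0],"twist":[0,0,0],"jaw":1}
    - {"travel":[0.0045,-0.045,0],"twist":[0,0,0],"jaw":1}
    - {"travel":[0.0045,-0.045,0],"twist":[0,0,0],"jaw":1}
    - {"travel":[0.0045,-0.045,0],"twist":[0,0,0],"jaw":1}
    - {"travel":[0.0045,-0.045,0],"twist":[0,0,0],"jaw":1}
    - {"travel":[0.0045,-0.045,0],"twist":[0,0,0],"jaw":1}
    - {"travel":[0.0045,-0.045,0],"twist":[0,0,0],"jaw":1}
    - {"travel":[0.0045,-0.045,0],"twist":[0,0,0],"jaw":1}
    - {"travel":[0.0045,-0.045,0],"twist":[0,0,0],"jaw":1}
    - {"travel":[0.0045,-0.045,0],"twist":[0,0,0],"jaw":1}
    - {"travel":[0.0045,-0.045,0],"twist":[0,0,0],"jaw":1}
    - {"travel":[0.0045,-0.045,0],"twist":[0,0,0],"jaw":1}
    - {"travel":[0,0,0],"twist":[0,0,0],"jaw":1}
    - {"travel":[0,0,0],"twist":[0,0,0],"jaw":1}

```text
time: 11.3
ee_pos: [533.4, -369.0, 201.4]
ee_rot: [-180.0, -0.2, 159.2]
contact_force: [0.0, -0.1, -4.9]
grip_width: 51.5
grasp_force: 55.0
```

drive_tool:
  commands:
    - {"travel":[0,0,0.04],"twist":[0,0,0],"jaw":1}
    - {"travel":[0,0,0.05],"twist":[0,0,0],"jaw":1}
    - {"travel":[0,0,0.05],"twist":[0,0,0],"jaw":1}
    - {"travel":[0,0,0.05],"twist":[0,0,0],"jaw":1}
    - {"travel":[0,0,0.05],"twist":[0,0,0],"jaw":1}
    - {"travel":[0,0,0.04],"twist":[0,0,0],"jaw":1}
    - {"travel":[0,0,0.02],"twist":[0,0,0],"jaw":1}
    - {"travel":[0,0,0.008],"twist":[0,0,0],"jaw":1}
    - {"travel":[0,0,0],"twist":[0,0,0],"jaw":1}
    - {"travel":[0,0,0],"twist":[0,0,0],"jaw":1}

```text
time: 12.13
ee_pos: [536.9, -366.4, 50.5]
ee_rot: [180.0, 0.1, 159.4]
contact_force: [1.0, -0.7, -3.9]
grip_width: 52.2
grasp_force: 55.0
```

drive_tool:
  commands:
    - {"travel":[0,0,0.01],"twist":[0,0,0],"jaw":1}
    - {"travel":[0,0,0.01],"twist":[0,0,0],"jaw":1}
    - {"travel":[0,0,0.004],"twist":[0,0,0],"jaw":1}
    - {"travel":[0,0,0.002],"twist":[0,0,0],"jaw":1}
    - {"travel":[0,0,0],"twist":[0,0,0],"jaw":1}

```text
time: 12.55
ee_pos: [536.1, -366.6, 37.0]
ee_rot: [-180.0, 0.0, 159.4]
contact_force: [-0.5, 0.3, -2.1]
grip_width: 51.6
grasp_force: 55.0
```

drive_tool:
  commands:
    - {"travel":[0,0,0.001],"twist":[0,0,0],"jaw":1}
    - {"travel":[0,0,0],"twist":[0,0,0],"jaw":-1}
    - {"travel":[0,0,0],"twist":[0,0,0],"jaw":-1}
    - {"travel":[0,0,0],"twist":[0,0,0],"jaw":-1}
    - {"travel":[0,0,0],"twist":[0,0,0],"jaw":-1}
    - {"travel":[0,0,0],"twist":[0,0,0],"jaw":-1}
    - {"travel":[0,0,0],"twist":[0,0,0],"jaw":-1}
    - {"travel":[0,0,0],"twist":[0,0,0],"jaw":-1}
    - {"travel":[0,0,-0.02],"twist":[0,0,0],"jaw":-1}
    - {"travel":[0,0,-0.04],"twist":[0,0,0],"jaw":-1}
    - {"travel":[0,0,-0.05],"twist":[0,0,0],"jaw":-1}
    - {"travel":[0,0,-0.05],"twist":[0,0,0],"jaw":-1}
    - {"travel":[0,0,-0.05],"twist":[0,0,0],"jaw":-1}
    - {"travel":[0,0,-0.05],"twist":[0,0,0],"jaw":-1}
    - {"travel":[0,0,-0.05],"twist":[0,0,0],"jaw":-1}
    - {"travel":[0,0,-0.03],"twist":[0,0,0],"jaw":-1}

```text
time: 13.88
ee_pos: [537.2, -366.7, 210.1]
ee_rot: [-180.0, 0.2, 159.4]
contact_force: [0.7, 0.3, 0.7]
grip_width: 87.9
grasp_force: 0.0
```

drive_tool:
  commands:
    - {"travel":[0,0,0],"twist":[0,0,0.94],"jaw":-0.3}
    - {"travel":[0,0,0],"twist":[0,0,0.94],"jaw":-0.3}
    - {"travel":[0,0,0],"twist":[0,0,0.94],"jaw":-0.3}
    - {"travel":[0,0,0],"twist":[0,0,0.94],"jaw":-0.3}
    - {"travel":[0,0,0],"twist":[0,0,0.94],"jaw":-0.3}
    - {"travel":[0,0,0],"twist":[0,0,0.94],"jaw":-0.3}
    - {"travel":[0,0,0],"twist":[0,0,0.94],"jaw":-0.3}
    - {"travel":[0,0,0],"twist":[0,0,0.94],"jaw":-0.3}
    - {"travel":[0,0,0],"twist":[0,0,0.94],"jaw":-0.3}
    - {"travel":[0,0,0],"twist":[0,0,0.94],"jaw":-0.3}
    - {"travel":[0,0,0],"twist":[0,0,0],"jaw":-0.3}

```text
time: 14.8
ee_pos: [536.3, -366.2, 207.0]
ee_rot: [180.0, 0.0, 102.8]
contact_force: [0.1, 0.2, -0.2]
grip_width: 56.6
grasp_force: 0.0
```

Run:
```python
from h import *
p=optics.capture("top"); save(p,"t5.png",(245,90,475,265),3.4)
s=read_state(); print(s["time"],s["ee_pos"],s["ee_rot"],s["grip_width"],s["joints"])
print(plan([437.3,-18,200],103)); print(proj(p,[[659.3,-112.5,116],[659.3,-112.5,130]]))
```

```text
14.85 [ 536.30555353 -366.2625126   206.91177058] [1.79976126e+02 3.19728315e-02 1.03142918e+02] 57.204320530618936 [ 43.87786601  27.22029678 -20.83212139  92.64679764  10.62323674
  62.05022465  33.30902744]
('shift tool', array([361.7, -17.2,   6.7]), 'rotvec tool deg', array([0. , 0. , 0.1]))
[[346.19549424 141.69417703]
 [346.49674303 140.23860229]]
```

View pics/t5.png

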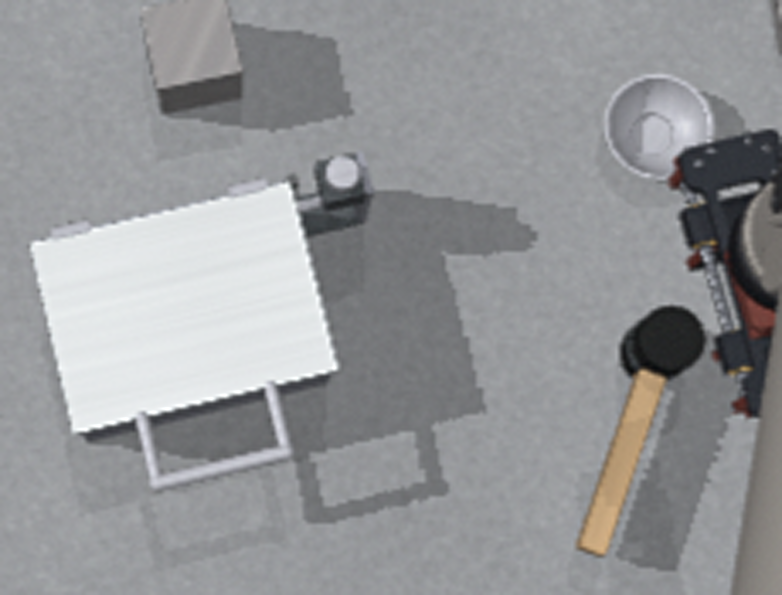

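The picture shows the mallet back on its face at crop (663,342). The plunger head is lower, at crop (343,172), and its shadow is shorter. The cover and bystanders are unmoved. Heading to the bar.

drive_tool:
  commands:
    - {"travel":[0.028,-0.0024,0],"twist":[0,0,0],"jaw":0.1}
    - {"travel":[0.05,-0.0024,0],"twist":[0,0,0],"jaw":0.1}
    - {"travel":[0.05,-0.0024,0],"twist":[0,0,0],"jaw":0.1}
    - {"travel":[0.05,-0.0024,0],"twist":[0,0,0],"jaw":0.1}
    - {"travel":[0.05,-0.0024,0],"twist":[0,0,0],"jaw":0.1}
    - {"travel":[0.05,-0.0024,0],"twist":[0,0,0],"jaw":0.1}
    - {"travel":[0.05,-0.0024,0],"twist":[0,0,0],"jaw":0.1}
    - {"travel":[0.05,-0.0024,0],"twist":[0,0,0],"jaw":0.1}
    - {"travel":[0.05,-0.0024,0],"twist":[0,0,0],"jaw":0.1}
    - {"travel":[0.05,-0.0024,0],"twist":[0,0,0],"jaw":0.1}
    - {"travel":[0.05,-0.0024,0],"twist":[0,0,0],"jaw":0.1}
    - {"travel":[0.05,-0.0024,0],"twist":[0,0,0],"jaw":0.1}
    - {"travel":[0.05,-0.0024,0],"twist":[0,0,0],"jaw":0.1}
    - {"travel":[0.05,-0.0024,0],"twist":[0,0,0],"jaw":0.1}
    - {"travel":[0.046,-0.0014,0],"twist":[0,0,0],"jaw":0.1}
    - {"travel":[0,0,0],"twist":[0,0,0],"jaw":0.1}
    - {"travel":[0,0,0],"twist":[0,0,0],"jaw":0.1}

```text
time: 16.27
ee_pos: [437.5, -16.9, 206.7]
ee_rot: [180.0, 0.0, 103.3]
contact_force: [-0.5, -0.7, 1.2]
grip_width: 39.7
grasp_force: 0.0
```

Run:
```python
from h import *
s=read_state(); print(s["time"],s["ee_pos"],s["ee_rot"],s["grip_width"],s["joints"])
print(plan([437.3,-18,74.5],103))
```

```text
16.2667 [437.49167858 -16.86082358 206.68457424] [1.79962267e+02 4.63603525e-02 1.03332986e+02] 39.71520074020627 [ 24.8712822    8.33226598 -33.2070727  119.2321486    5.69170848
  53.8745142    1.91577667]
('shift tool', array([ -1. ,  -0.5, 132.2]), 'rotvec tool deg', array([0. , 0. , 0.3]))
```

drive_tool:
  commands:
    - {"travel":[-0.002,-0.001,0.03],"twist":[0,0,0],"jaw":0.1}
    - {"travel":[0,0,0.04],"twist":[0,0,0],"jaw":0.1}
    - {"travel":[0,0,0.04],"twist":[0,0,0],"jaw":0.1}
    - {"travel":[0,0,0.04],"twist":[0,0,0],"jaw":0.1}
    - {"travel":[0,0,0.035],"twist":[0,0,0],"jaw":0.1}
    - {"travel":[0,0,0.03],"twist":[0,0,0],"jaw":0.1}
    - {"travel":[0,0,0.025],"twist":[0,0,0],"jaw":0.1}
    - {"travel":[0,0,0.02],"twist":[0,0,0],"jaw":0.1}
    - {"travel":[0,0,0],"twist":[0,0,0],"jaw":0.1}
    - {"travel":[0,0,0],"twist":[0,0,0],"jaw":0.1}

```text
time: 17.1
ee_pos: [437.3, -19.4, 76.0]
ee_rot: [-180.0, -0.0, 103.0]
contact_force: [0.2, -0.4, 0.3]
grip_width: 39.7
grasp_force: 0.0
```

Run:
```python
from h import *
p=optics.capture("scene"); save(p,"s6.png",(250,130,390,235),5.5)
s=read_state(); print(s["time"],s["ee_pos"],s["ee_rot"],s["contact_force"],s["joints"])
```

```text
17.15 [437.73913628 -19.18396358  76.52460732] [1.79977474e+02 9.52437478e-03 1.03016518e+02] [0.24189916 0.80408657 0.81331116] [ 19.7790761   20.48914332 -29.51410184 126.07980827  16.64151847
  37.05484359  -8.55339023]
```

View pics/s6.png

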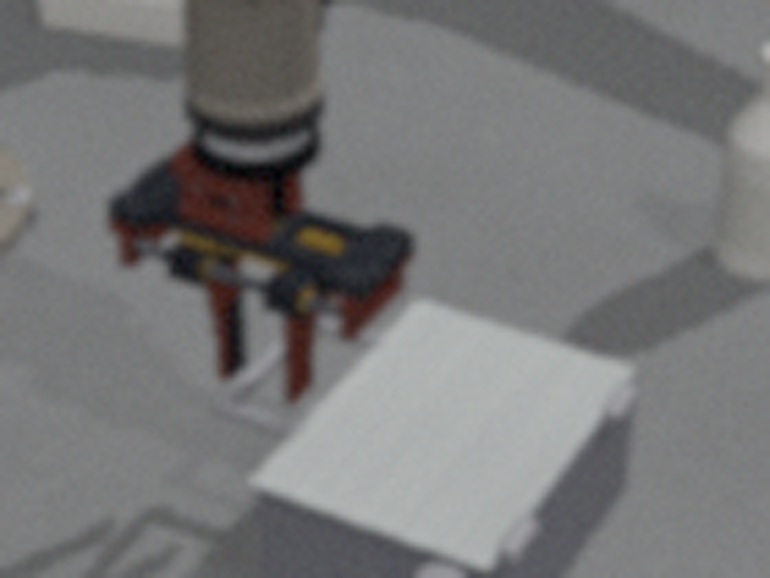

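The fingers straddle the bar at crop (255,380), one of them in the gap. Closing gently.

drive_tool:
  commands:
    - {"travel":[0,0,0.003],"twist":[0,0,0],"jaw":0.1}
    - {"travel":[0,0,0],"twist":[0,0,0],"jaw":1}
    - {"travel":[0,0,0],"twist":[0,0,0],"jaw":1}
    - {"travel":[0,0,0],"twist":[0,0,0],"jaw":1}
    - {"travel":[0,0,0],"twist":[0,0,0],"jaw":1}
    - {"travel":[0,0,0],"twist":[0,0,0],"jaw":1}
    - {"travel":[0,0,0],"twist":[0,0,0],"jaw":1}
    - {"travel":[0,0,0],"twist":[0,0,0],"jaw":1}
  grip_force: 25

```text
time: 17.82
ee_pos: [438.2, -18.6, 74.9]
ee_rot: [179.9, 0.0, 103.0]
contact_force: [3.7, 0.3, -1.5]
grip_width: 11.1
grasp_force: 25.0
```

Run:
```python
from h import *
np.set_printoptions(precision=4,suppress=True)
s=read_state(); print(s["time"],s["ee_pos"],s["ee_rot"],s["contact_force"],s["grip_width"])
# arc about the hinge: n rows, smooth profile; tool y = +box x direction?
Rt=R.from_euler("xyz",s["ee_rot"],degrees=True).as_matrix(); b=np.array([np.cos(np.radians(13)),np.sin(np.radians(13)),0])
print(Rt.T@b)
h=np.array([637.1,28.1,93.5]); print((h-s["ee_pos"])@b)
th=np.linspace(0,np.pi/2,41)
d=np.c_[-np.cos(th),np.sin(th)]*205; d=np.diff(d,axis=0)/500
for i in range(0,40): print(d[i].round(4),end=" ")
```

```text
17.8167 [438.2326 -18.5941  74.9156] [179.8926   0.0031 103.0365] [ 3.7118  0.263  -1.5405] 11.071669187889334
[-0.0006  1.      0.0019]
204.27429194202392
[0.0003 0.0161] [0.0009 0.0161] [0.0016 0.016 ] [0.0022 0.0159] [0.0028 0.0158] [0.0035 0.0157] [0.0041 0.0156] [0.0047 0.0154] [0.0053 0.0152] [0.0059 0.015 ] [0.0065 0.0148] [0.007  0.0145] [0.0076 0.0142] [0.0081 0.0139] [0.0087 0.0136] [0.0092 0.0132] [0.0097 0.0128] [0.0102 0.0124] [0.0107 0.012 ] [0.0112 0.0116] [0.0116 0.0112] [0.012  0.0107] [0.0124 0.0102] [0.0128 0.0097] [0.0132 0.0092] [0.0136 0.0087] [0.0139 0.0081] [0.0142 0.0076] [0.0145 0.007 ] [0.0148 0.0065] [0.015  0.0059] [0.0152 0.0053] [0.0154 0.0047] [0.0156 0.0041] [0.0157 0.0035] [0.0158 0.0028] [0.0159 0.0022] [0.016  0.0016] [0.0161 0.0009] [0.0161 0.0003]
```

drive_tool:
  commands:
    - {"travel":[0,0.0003,-0.0161],"twist":[0,0,0],"jaw":1}
    - {"travel":[0,0.0009,-0.0161],"twist":[0,0,0],"jaw":1}
    - {"travel":[0,0.0016,-0.016],"twist":[0,0,0],"jaw":1}
    - {"travel":[0,0.0022,-0.0159],"twist":[0,0,0],"jaw":1}
    - {"travel":[0,0.0028,-0.0158],"twist":[0,0,0],"jaw":1}
    - {"travel":[0,0.0035,-0.0157],"twist":[0,0,0],"jaw":1}
    - {"travel":[0,0.0041,-0.0156],"twist":[0,0,0],"jaw":1}
    - {"travel":[0,0.0047,-0.0154],"twist":[0,0,0],"jaw":1}
    - {"travel":[0,0,0],"twist":[0,0,0],"jaw":1}
    - {"travel":[0,0,0],"twist":[0,0,0],"jaw":1}

```text
time: 18.65
ee_pos: [448.5, -16.3, 138.4]
ee_rot: [179.8, 0.0, 103.0]
contact_force: [7.3, 1.0, -5.7]
grip_width: 11.9
grasp_force: 25.0
```

drive_tool:
  commands:
    - {"travel":[0,0.0053,-0.0152],"twist":[0,0,0],"jaw":1}
    - {"travel":[0,0.0059,-0.015],"twist":[0,0,0],"jaw":1}
    - {"travel":[0,0.0065,-0.0148],"twist":[0,0,0],"jaw":1}
    - {"travel":[0,0.007,-0.0145],"twist":[0,0,0],"jaw":1}
    - {"travel":[0,0.0076,-0.0142],"twist":[0,0,0],"jaw":1}
    - {"travel":[0,0.0081,-0.0139],"twist":[0,0,0],"jaw":1}
    - {"travel":[0,0.0087,-0.0136],"twist":[0,0,0],"jaw":1}
    - {"travel":[0,0.0092,-0.0132],"twist":[0,0,0],"jaw":1}
    - {"travel":[0,0.0097,-0.0128],"twist":[0,0,0],"jaw":1}
    - {"travel":[0,0.0102,-0.0124],"twist":[0,0,0],"jaw":1}
    - {"travel":[0,0.0107,-0.012],"twist":[0,0,0],"jaw":1}
    - {"travel":[0,0.0112,-0.0116],"twist":[0,0,0],"jaw":1}
    - {"travel":[0,0,0],"twist":[0,0,0],"jaw":1}

```text
time: 19.73
ee_pos: [496.0, -5.1, 219.8]
ee_rot: [-180.0, -0.0, 103.0]
contact_force: [2.3, 0.6, -4.3]
grip_width: 11.3
grasp_force: 25.0
```

Run:
```python
from h import *
s=read_state(); b=np.array([np.cos(np.radians(13)),np.sin(np.radians(13)),0])
h=np.array([637.1,28.1,93.5]); x=-(h-s["ee_pos"])@b; z=s["ee_pos"][2]+19-93.5
print(x,z,np.hypot(x,z),np.arctan2(z,-x),s["contact_force"],s["grip_width"])
```

```text
-144.918632417804 145.3044492488978 205.2188904398718 0.7867275428582406 [ 2.26954336  0.55235318 -4.26090234] 11.263441435718512
```

Right on the arc (0.787 rad, radius 205 mm). Continuing.

drive_tool:
  commands:
    - {"travel":[0,0.0116,-0.0112],"twist":[0,0,0],"jaw":1}
    - {"travel":[0,0.012,-0.0107],"twist":[0,0,0],"jaw":1}
    - {"travel":[0,0.0124,-0.0102],"twist":[0,0,0],"jaw":1}
    - {"travel":[0,0.0128,-0.0097],"twist":[0,0,0],"jaw":1}
    - {"travel":[0,0.0132,-0.0092],"twist":[0,0,0],"jaw":1}
    - {"travel":[0,0.0136,-0.0087],"twist":[0,0,0],"jaw":1}
    - {"travel":[0,0.0139,-0.0081],"twist":[0,0,0],"jaw":1}
    - {"travel":[0,0.0142,-0.0076],"twist":[0,0,0],"jaw":1}
    - {"travel":[0,0.0145,-0.007],"twist":[0,0,0],"jaw":1}
    - {"travel":[0,0.0148,-0.0065],"twist":[0,0,0],"jaw":1}
    - {"travel":[0,0.015,-0.0059],"twist":[0,0,0],"jaw":1}
    - {"travel":[0,0.0152,-0.0053],"twist":[0,0,0],"jaw":1}
    - {"travel":[0,0.0154,-0.0047],"twist":[0,0,0],"jaw":1}
    - {"travel":[0,0.0156,-0.0041],"twist":[0,0,0],"jaw":1}
    - {"travel":[0,0.0157,-0.0035],"twist":[0,0,0],"jaw":1}
    - {"travel":[0,0,0],"twist":[0,0,0],"jaw":1}

```text
time: 21.07
ee_pos: [599.8, 19.1, 275.8]
ee_rot: [179.9, -0.0, 103.0]
contact_force: [-1.5, 1.4, 3.1]
grip_width: 11.4
grasp_force: 25.0
```

```bash
cat > arc.py <<'E'
from h import *
s=read_state(); b=np.array([np.cos(np.radians(13)),np.sin(np.radians(13)),0])
h=np.array([637.1,28.1,93.5]); x=-(h-s["ee_pos"])@b; z=s["ee_pos"][2]+19-93.5
print(x,z,np.hypot(x,z),np.arctan2(z,-x),s["contact_force"],s["grip_width"])
E
python3 arc.py
```

```text
-38.32031356279079 201.32684321629137 204.94131899396902 1.3827073868464932 [-1.52594718  1.38891294  3.13066525] 11.358008631917958
```

drive_tool:
  commands:
    - {"travel":[0,0.0158,-0.0028],"twist":[0,0,0],"jaw":1}
    - {"travel":[0,0.0159,-0.0022],"twist":[0,0,0],"jaw":1}
    - {"travel":[0,0.016,-0.0016],"twist":[0,0,0],"jaw":1}
    - {"travel":[0,0.014,-0.0007],"twist":[0,0,0],"jaw":1}
    - {"travel":[0,0.01,-0.0002],"twist":[0,0,0],"jaw":1}
    - {"travel":[0,0.004,0],"twist":[0,0,0],"jaw":1}
    - {"travel":[0,0,0],"twist":[0,0,0],"jaw":1}
    - {"travel":[0,0,0],"twist":[0,0,0],"jaw":1}
    - {"travel":[0,0,0],"twist":[0,0,0],"jaw":1}
    - {"travel":[0,0,0],"twist":[0,0,0],"jaw":1}
    - {"travel":[0,0,0],"twist":[0,0,0],"jaw":1}
    - {"travel":[0,0,0],"twist":[0,0,0],"jaw":1}

```text
time: 22.07
ee_pos: [634.7, 26.8, 279.3]
ee_rot: [-180.0, 0.0, 103.0]
contact_force: [-1.1, 1.8, -1.3]
grip_width: 11.2
grasp_force: 25.0
```

```bash
python3 arc.py
python3 - <<'E'
from h import *
p=optics.capture("scene"); save(p,"s7.png",(190,80,430,350),2.2)
E
```

```text
-2.651166660902338 204.8364970441017 204.8536531428282 1.557854206248155 [-1.07358904  1.82887789 -1.25453967] 11.201111804073502
```

View pics/s7.png

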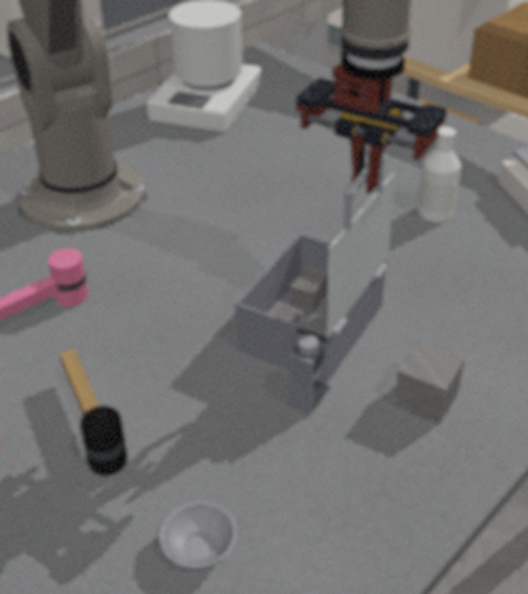

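The cover stands upright at crop (360,250) with its bar in the fingers at (367,185). The plunger is down at (306,347), the mallet stands on the bench at (103,440), and the bystanders are in place. The cover angle works out at about 1.558 rad, at rest.

```bash
python3 -c "
from bench import job
print(job.sign_off())"
```

```text
the job is handed in; nothing more can be done
None
```

I handed the job in with the plunger driven down by the mallet, the mallet standing on the bench, and the cover held by its bar at about 1.56 rad with a 25 N grip. The sign-off returned no verdict.

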